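Fetch the square bead jar from the covered carousel

ROBOT

A 6-joint arm with a two-finger parallel gripper is mounted at the origin on the work surface. World frame = base frame: x ahead of the robot, y to its left, z up, the work surface at z = 0. Lengths are in m, angles in rad, forces in N, time in s.
With the tool pointing down it reaches from about 0.375 to 0.9 m from the base axis. Payload 3.1 kg.
Tool frame: the origin (TCP) lies at the very end of the fingers, on their centre line; the grasp point (between the pads) lies 19 mm behind it; x points along the fingers, z is the direction in which the jaws open and shut, and the axes are right-handed (so a half turn about x gives the same grasp; the last joint's range is limited). The gripper opens to 85 mm and grips with 20 to 120 N. Pads are 22 mm wide; open, the fingers measure 114 mm over their backs; the gripper's body (76 mm by 85 mm) begins 54 mm behind the grasp point. The pads swing forward as they close: fully open they stand 13 mm farther back than shut.
Start: joints at [1.145, 0.527, 1.433, -0, 1.181, -0.178], TCP at [0.153, 0.606, 0.231] pointing down, gripper open.
Joint ranges: [-3.08, 3.08], [-0.75, 2.2], [0.22, 2.44], [-1.43, 4.57], [0, 2.65], [-2.85, 2.85]. Speed limits (rad/s): [2.79, 2.79, 3.14, 3.14, 3.14, 3.14].

INTERFACE

Orientations are given as a unit quaternion [x, y, z, w].
In Python, from station import manip, viewer, job gives the robot as it stands.
- The arm moves only by the tool move_arm, never from a script. Its argument "deltas" is one flat list of numbers, 7 for each row, row after row: the finger opening in mm, from 0 to 85.4, then the shift along the tool's x, y, z in mm, then the turn, a rotation vector about the tool's x, y, z in degrees. In form: [jaw, tx, ty, tz, rx, ry, rz, jaw, tx, ty, tz, rx, ry, rz, ...]. A call has 1 to 10 rows; each row shifts and turns the commanded pose from where the row before left it, along the tool's axes as they then stand; what a row does not reach is not made up. A row lasts 1/10 s, in which the tool goes at most 50 mm and 8.59 degrees, less where a joint would pass 70% of its speed; a pose out of reach is approached as far as the arm can. A call is refused whole if a number of a shift passes 50 or a number of a turn 8.59, either way. A call with a gripper value outside its range is refused whole. The fingers move at their own pace and stop on an object; "force" is the grip in N (left out, the last holds). Time passes only in rows, so rows that do not move let the fingers close. It gives the time, the measured TCP pose, the force and the opening at its end, in the units of the state.
- manip.sense(): the state, without advancing time (a new reading comes with each control period).
- viewer.snapshot(name): name is "side" or "top" or "wrist"; returns a dict with "image" (480x640x3 uint8, red, green, blue), "depth" (480x640 float32, m along the optical axis (not along the pixel's ray), 0 where there is no reading), "fovy" (degrees; the focal length in pixels is half the picture's height over the tangent of half this angle, whatever the lens; pixels are square), "cx", "cy" (the principal point, pixels), "k1" (the pictures are not rectified: a ray, as slopes to the right and down, at radius r is drawn at 1 + k1 r^2 times it, then the intrinsics apply), "R" (3x3) and "t" (3): a world point X has camera coordinates R X + t. Camera axes: x right, y down, z forward; pixel columns grow to the right and rows downward; lengths in m; the calibration is good to about 2 mm. A picture is of the moment at which its call begins.
- job.sign_off(): hands the job in, once; it reports no verdict.
The state is a dict: "t": time; "q": joint angles; "qd": joint speeds; "tau": joint torques, N m; "tcp_pos": TCP position; "tool_rot": TCP orientation; "force": force on the tool from outside, world axes, zero at the start; "ft_torque": the same for the moment, N m; "finger_gap": opening from 0.0 (shut) to 1.0 (fully open).
Only numpy, scipy, OpenCV 4.12 (cv2) and the standard library are available. Lean on these libraries where they do the work, as an engineer would, in place of code of your own. Each camera call takes 0.05 s, during which the arm holds its last target.

TASK

Turn the bead carousel until the square jar stands in the open front of the dust hood, then take that jar out and set it down gently, upright, on the plain half of the black bead board. Leave the other containers standing in their compartments and do not disturb the things lying on the table.

Things in the scene. Friction and masses are not known exactly. Their poses are not given: they have to be found in the camera images.
- hub (a point): Centre of the round bead carousel, on its vertical turning axis, at tray-floor height 30 mm above the table. Axes are those of the fixed white foot (364 mm across): z up, -x points out through the middle of the open front, roughly towards the robot.
- opening (a point): Middle of the carousel's open front, 118 mm from the axis, 30 mm above the table, axes as the hub's. A fixed clear plastic dust hood with aluminium edges (outer radius 181 mm, top 140 mm above the table) covers all that lies more than 60 degrees to either side of it as seen from the axis; the front 120 degrees are open above and at the side.
- tray_floor (a point): Centre of the turning plywood tray, on the axis, on its floor 30 mm above the table. Radius 166 mm, rim 22 mm high; six equal compartments between radial dividers 4 mm thick, 40 mm high; compartment middles lie at 0, 60, 120.. degrees from its x axis. Five hold one container each. It turns endlessly either way with slight friction (0.05 N m) and stays where left.
- handle (a point): Centre of the wooden bar handle, rigid with the tray, on the axis above the hood, 175 mm above the table; 74 mm long along its own x, 16 mm thick along y, 34 mm high along z: top at 192 mm, underside at 158 mm, 18 mm clear of the hood. Turning it turns the tray.
- square_jar_center (a point): Centre (46 mm above its underside) of the square jar, the only four-sided container: clear plastic body 50 x 50 x 70 mm, sides along its x and y, gold beads inside, a round aluminium cap 42 mm across and 20 mm high on top, 92 mm tall in all, 0.14 to 0.28 kg. It stands loose in the middle of its compartment, about 118 mm from the axis, and starts under the hood.
- plain_half (a point): Middle of the plain half of the black bead board, on its surface, 10 mm above the table. The board is fixed, 240 mm (its x) by 180 mm (its y), cord-edged; the plain half, nearer the robot, is 160 mm (x) by 180 mm (y) centred here; the far end (+x) is divided into three cells of mounted stones 6 mm high.
- round_jar_center (a point): Centre of the round clear bead jar, 52 mm across, 70 mm tall, aluminium cap; stays in the carousel.
- small_jar_center (a point): Centre of the small round bead jar, 43 mm across, 60 mm tall, white cap; stays in the carousel.
- tin_center (a point): Centre of the low round aluminium tin, 69 mm across, 42 mm tall; stays in the carousel.
- wood_pot_center (a point): Centre of the dark turned-wood pot, 52 mm across, 66 mm tall; stays in the carousel.
- shears: Shears lying on the table beyond the board, about 185 mm long, 12 mm high, origin at the pivot; bystander.
- pincushion: Grey dome pincushion, 72 mm across, 46 mm high, origin under its centre; bystander.
- hoop: Wooden embroidery hoop lying flat, 172 mm across with a small brass clamp, 12 mm high, origin at its centre on the table; bystander.
- thread_cone: Cream thread cone, 68 mm across at its foot, 120 mm tall, origin under its centre; bystander.

How it is judged:
By the outcome, as a careful person would: the job done as asked, in the order asked, and still so for the second after the job is handed in, with the robot touching nothing.
It also fails if it takes over 58 s, if anything falls off the work surface, if the arm or the gripper's body presses on something with over 40 N, if the wrist force passes 120 N, or if a joint passes its speed limit or range.

## Working session

There is one attempt and no reset: what is moved stays moved. The work goes in short steps, Python scripts to look and compute and a tool call to move; the robot and the scene stay as the last step left them, time stands still between calls to the robot, and variables do not carry over. Pictures are saved under pics/ and viewed, and the job is handed in when it is done.

Besides the shell and the picture viewer there is one more tool, called after "Emit:" by a JSON object that holds its "api" and its "payload". move_arm: Moves the arm, as the interface text tells. Its arguments: {"type":"object","properties":{"deltas":{"type":"array"},"force":{"type":"number"}},"required":["deltas"]}

```bash
ls; mkdir -p pics; python3 - <<'E'
from station import manip, viewer, job
import cv2,pickle
print(manip.sense())
for n in ["side","top","wrist"]:
    s=viewer.snapshot(n); pickle.dump(s,open(f"{n}0.pkl","wb"))
    cv2.imwrite(f"pics/{n}0.png",s["image"][:,:,::-1]); print(n,s["fovy"],s["cx"],s["cy"],s["k1"],s["R"],s["t"],(s["depth"]>0).mean())
E
```

```text
pics
{'t': 0.0, 'q': array([ 1.14545250e+00,  5.28486797e-01,  1.43388367e+00, -1.53773190e-05,
        1.18141717e+00, -1.78518485e-01]), 'qd': array([-0.00045911,  0.00182268,  0.00155835,  0.00058382,  0.00179413,
        0.00141181]), 'tau': array([-3.76564203e-04, -4.42349482e+01, -1.78023219e+01, -1.46073858e-04,
        8.37422413e-03, -6.28743138e-06]), 'tcp_pos': array([0.15239217, 0.60540173, 0.23032688]), 'tool_rot': array([-0.43501391,  0.55843013,  0.43428352,  0.5570606 ]), 'force': array([ 0.55385226, -0.35001641, -0.18561034]), 'ft_torque': array([-0.05866405,  0.00182643, -0.00840548]), 'finger_gap': 1.0020704329866648}
side 51.94713666066813 318.86968987234843 231.08901337774225 -0.13630897772623918 [[ 0.83472876 -0.55047681  0.0142539 ]
 [-0.28160309 -0.44897379 -0.84801075]
 [ 0.47320988  0.70384502 -0.52978731]] [-0.42862031  0.28056882  0.74481453] 0.995791015625
top 56.60088657199631 327.1260445738232 241.5550211904259 -0.08741297340020647 [[-0.028978   -0.99949977 -0.01266828]
 [-0.9914445   0.03035351 -0.12695067]
 [ 0.12727169  0.00888112 -0.99182813]] [0.08042821 0.55590591 0.93119724] 0.9961295572916666
wrist 71.43844853110305 314.3295973342794 243.06756985611327 0.0048105495572022035 [[ 0.24356521  0.96988397 -0.00103488]
 [ 0.92736905 -0.2325758   0.29307874]
 [ 0.28401169 -0.0723435  -0.95608775]] [-0.62496836 -0.03761459  0.37895239] 0.995888671875
```

View pics/top0.png

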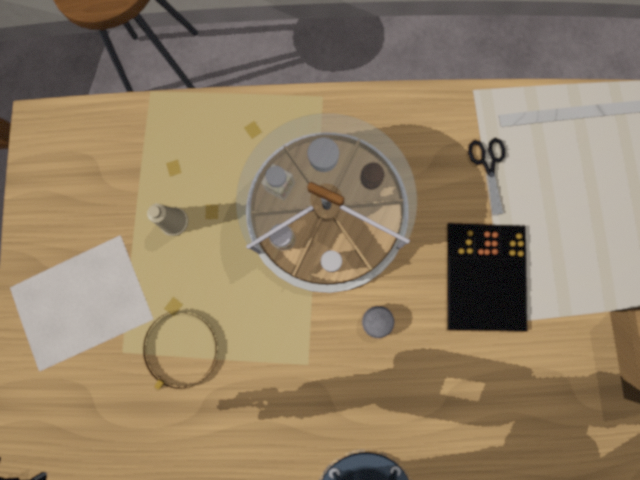

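View pics/side0.png

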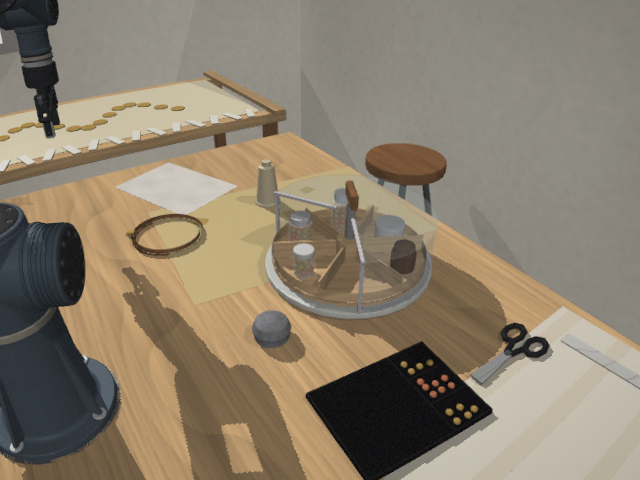

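View pics/wrist0.png

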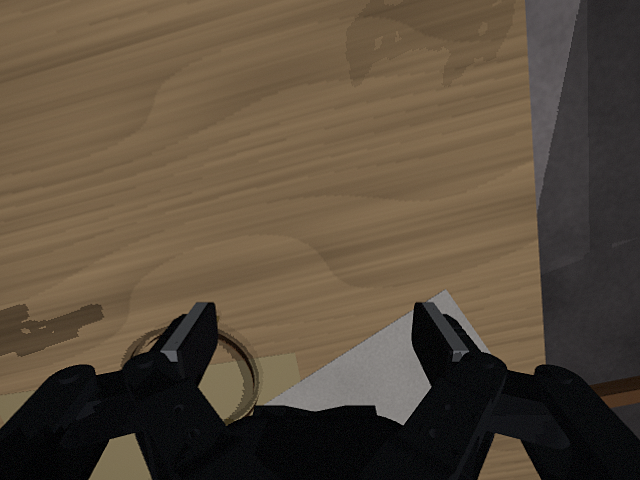

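The top view shows the carousel hub near (326,207), the handle near (325,193), what looks like a square jar near (277,178), the board at (487,277), and the pincushion at (378,321). I'll enlarge it.

```bash
cat > h.py <<'E'
import numpy as np,cv2,pickle
def K(s):
    f=240/np.tan(np.radians(s["fovy"])/2); return f
def rays(s,uv):
    uv=np.atleast_2d(np.asarray(uv,float)); f=K(s)
    d=np.c_[(uv[:,0]-s["cx"])/f,(uv[:,1]-s["cy"])/f]
    x=d.copy()
    for _ in range(30):
        r2=(x**2).sum(1,keepdims=True); x=d/(1+s["k1"]*r2)
    dc=np.c_[x,np.ones(len(x))]
    return dc@s["R"], -s["R"].T@s["t"]
def plane(s,uv,z):
    d,c=rays(s,uv); return c+d*((z-c[2])/d[:,2])[:,None]
def proj(s,X):
    X=np.atleast_2d(X); p=X@s["R"].T+s["t"]; x=p[:,:2]/p[:,2:]
    x=x*(1+s["k1"]*(x**2).sum(1,keepdims=True)); return x*K(s)+[s["cx"],s["cy"]]
def cloud(s):
    v,u=np.mgrid[:480,:640]; uv=np.c_[u.ravel(),v.ravel()]
    d,c=rays(s,uv); return (c+d*s["depth"].ravel()[:,None]).reshape(480,640,3)
def tri(s1,p1,s2,p2):
    d1,c1=rays(s1,p1);d2,c2=rays(s2,p2);d1=d1[0]/np.linalg.norm(d1);d2=d2[0]/np.linalg.norm(d2)
    A=np.c_[d1,-d2];t=np.linalg.lstsq(A,c2-c1,rcond=None)[0]
    a=c1+d1*t[0];b=c2+d2*t[1];return (a+b)/2,np.linalg.norm(a-b)
def load(n): return pickle.load(open(n+".pkl","rb"))
E
python3 - <<'E'
from h import *
t=load("top0");s=load("side0")
c=t["image"][110:310,220:430,::-1];cv2.imwrite("pics/topz.png",cv2.resize(c,(630,600),interpolation=cv2.INTER_CUBIC))
c=s["image"][170:320,255:445,::-1];cv2.imwrite("pics/sidez.png",cv2.resize(c,(760,600),interpolation=cv2.INTER_CUBIC))
print(plane(t,[[326,207],[325,193]],0.14))
C=cloud(t)
for p in [(325,193),(326,207),(277,178),(487,280),(378,321),(330,262),(280,238),(323,155),(371,176)]: print(p,C[p[1],p[0]].round(3))
E
```

```text
[[0.61284537 0.06312855 0.14      ]
 [0.64092997 0.0642895  0.14      ]]
(325, 193) [0.628 0.064 0.192]
(326, 207) [0.622 0.064 0.098]
(277, 178) [0.676 0.159 0.134]
(487, 280) [ 0.464 -0.286  0.016]
(378, 321) [ 0.385 -0.039  0.044]
(330, 262) [0.509 0.059 0.087]
(280, 238) [0.56  0.159 0.097]
(323, 155) [0.72  0.066 0.135]
(371, 176) [ 0.674 -0.028  0.133]
```

View pics/topz.png

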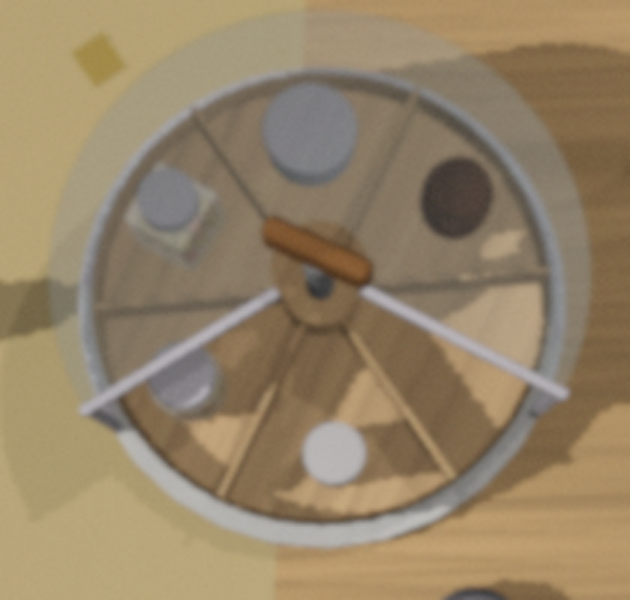

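View pics/sidez.png

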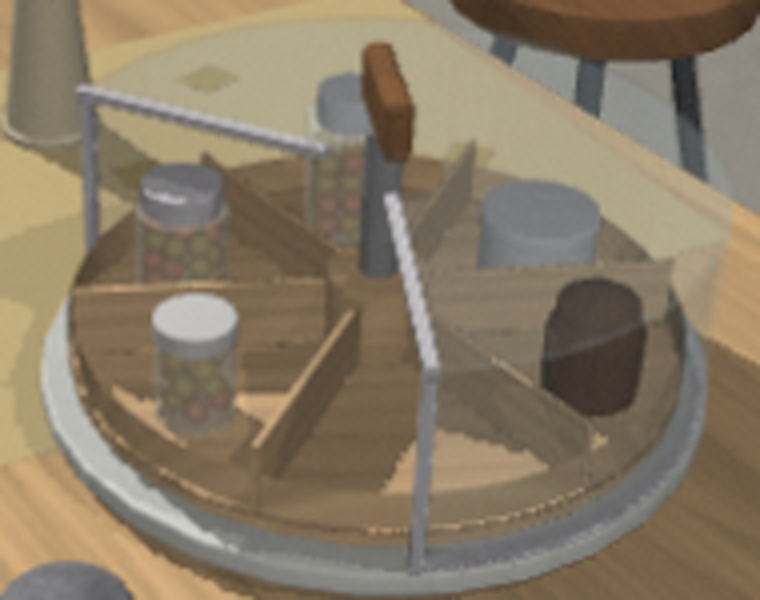

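The zooms confirm it. The square jar, with square shoulders, is at zoom (170,205), two compartments from the front. The small white-capped jar is in the front opening now, and the handle is at zoom (318,250). The tray has to turn about +120° counter-clockwise. Next I'll measure the hub, the opening direction, the handle yaw and the jar.

```bash
python3 - <<'E'
from h import *
t=load("top0");s=load("side0")
C=cloud(t);D=cloud(s)
for nm,im,Cl in (("top",t,C),("side",s,D)):
    P=Cl.reshape(-1,3)
    m=(P[:,2]>.183)&(P[:,2]<.2)&(np.hypot(P[:,0]-.63,P[:,1]-.064)<.06)
    Q=P[m]; (c,sz,a)=cv2.minAreaRect((Q[:,:2]*1000).astype(np.float32)); w,v=np.linalg.eigh(np.cov(Q[:,:2].T))
    print(nm,m.sum(),Q.mean(0).round(4),Q[:,2].max().round(4),np.array(c).round(1),np.array(sz).round(1),np.degrees(np.arctan2(*v[::-1,1])).round(1))
# colour mask handle in top
hsv=cv2.cvtColor(t["image"],cv2.COLOR_RGB2HSV)
m=cv2.inRange(hsv,(5,130,60),(15,255,255)); m[:,:290]=0;m[:,360:]=0;m[:170]=0;m[230:]=0
ys,xs=np.nonzero(m);W=plane(t,np.c_[xs,ys],.192)
print(len(xs),W.mean(0),cv2.minAreaRect((W[:,:2]*1000).astype(np.float32)))
# foot: white ring outer edge - depth points z 5..25mm annulus
P=C.reshape(-1,3)
# hood edges
h=plane(t,[[248.3,246.7],[409,241.7]],.14);print(h)
mid=h[:,:2].mean(0);d=h[1,:2]-h[0,:2];print("len (expect .3135)",np.linalg.norm(d))
n=np.array([d[1],-d[0]]);n/=np.linalg.norm(n);n*= np.sign(n[0]);print("inward dir",n,"yaw",np.degrees(np.arctan2(n[1],n[0])),"hub",mid+n*.0905)
# hood top cloud extents (z~.14)
m=(abs(P[:,2]-.14)<.006);Q=P[m];print(m.sum(),Q[:,:2].min(0),Q[:,:2].max(0))
if len(Q)>50: print(cv2.minEnclosingCircle((Q[:,:2]*1000).astype(np.float32)))
E
```

```text
top 339 [0.6296 0.062  0.19  ] 0.1945 [630.6  62.4] [73.3 16.5] 62.7
side 160 [0.6246 0.0563 0.1895] 0.1936 [628.5  61.1] [72.8 16.3] 64.0
348 [0.627604  0.0632406 0.192    ] ((627.46435546875, 63.896942138671875), (70.53166198730469, 19.434024810791016), 62.850364685058594)
[[ 0.53932013  0.21616179  0.14      ]
 [ 0.53956966 -0.09550198  0.14      ]]
len (expect .3135) 0.3116638644451856
inward dir [9.99999679e-01 8.00649070e-04] yaw 0.0458738174814709 hub [0.62994487 0.06040236]
5728 [ 0.53671518 -0.11552229] [0.80963526 0.24136357]
((630.020751953125, 63.375389099121094), 180.49400329589844)
```

```bash
python3 - <<'E'
from h import *
from scipy.spatial.transform import Rotation as Ro
t=load("top0");s=load("side0")
hub=np.array([.629,.062])
for n,p,z in [("sq cap",(275.8,175.5),.122),("small",(331.3,261),.09),("board",(487,280),.01)]:
    w=plane(t,[p],z)[0];d=w[:2]-hub;print(n,w,np.hypot(*d),np.degrees(np.arctan2(d[1],d[0])))
# board
b=cv2.inRange(t["image"],(0,0,0),(35,35,35));b=cv2.morphologyEx(b,cv2.MORPH_CLOSE,np.ones((15,15)));b[:,:435]=0;b[:215]=0;b[340:]=0;b[:,540:]=0
cs,_=cv2.findContours(b,0,2);c=max(cs,key=cv2.contourArea);W=plane(t,c[:,0].astype(float),.01);r=cv2.minAreaRect((W[:,:2]*1000).astype(np.float32));print("board",r)
from station import manip
q=manip.sense();R=Ro.from_quat(q["tool_rot"]).as_matrix();print(R.round(3));print("toolz yaw",np.degrees(np.arctan2(R[1,2],R[0,2])),"tooly yaw",np.degrees(np.arctan2(R[1,1],R[0,1])))
E
```

```text
sq cap [0.68483784 0.1629404  0.122     ] 0.1153552281496116 61.049671660287174
small [0.51095619 0.05601018 0.09      ] 0.11819567971435484 -177.09517017918807
board [ 0.46447468 -0.28836689  0.01      ] 0.3870730385135523 -115.15381600255232
board ((472.65576171875, -288.1787109375), (174.24684143066406, 231.74154663085938), 86.3404769897461)
[[-0.001 -0.97   0.244]
 [-0.002  0.244  0.97 ]
 [-1.     0.    -0.002]]
toolz yaw 75.85938974129637 tooly yaw 165.85936173333397
```

Handle centre is about (0.629, 0.062), yaw 63°. The tray needs about +117°. I'll grip with the jaw axis at yaw −27°, which ends near 90° and stays within joint 6's range. First I turn the tool −103° in world yaw, at a safe height.

Emit:
{"api": "move_arm", "payload": {"deltas": [85,0,0,0,8,0,0,85,0,0,0,8,0,0,85,0,0,0,8,0,0,85,0,0,0,8,0,0,85,0,0,0,8,0,0,85,0,0,0,8,0,0,85,0,0,0,8,0,0,85,0,0,0,8,0,0,85,0,0,0,8,0,0,85,0,0,0,8,0,0]}}

```text
t: 1.15
tcp_pos: [0.1525, 0.6058, 0.2309]
tool_rot: [0.027, 0.707, -0.028, 0.706]
force: [-0.6, -0.5, 0.4]
finger_gap: 0.997
```

Emit:
{"api": "move_arm", "payload": {"deltas": [85,0,0,0,8,0,0,85,0,0,0,8,0,0,85,0,0,0,7,0,0,85,0,-5,10,0,0,0,85,0,-13,34,0,0,0,85,0,-13,34,0,0,0,85,0,-13,34,0,0,0,85,0,-13,34,0,0,0,85,0,-13,34,0,0,0,85,0,-13,34,0,0,0]}}

```text
t: 2.15
tcp_pos: [0.306, 0.4326, 0.2312]
tool_rot: [0.165, 0.688, -0.165, 0.688]
force: [0.8, 0.8, 0.3]
finger_gap: 0.996
```

```bash
cat > st.py <<'E'
from station import manip
import numpy as np,sys
from scipy.spatial.transform import Rotation as Ro
q=manip.sense();R=Ro.from_quat(q["tool_rot"]).as_matrix();p=q["tcp_pos"]
print("t",q["t"],"tcp",p.round(4),"zyaw",np.degrees(np.arctan2(R[1,2],R[0,2])).round(2),"down",R[:,0].round(4),"q",q["q"].round(3),"F",q["force"].round(2),"T",q["ft_torque"].round(2),"gap",q["finger_gap"]*85.4)
if len(sys.argv)>3: print("delta tool mm",(R.T@(np.array([float(a) for a in sys.argv[1:4]])-p)*1000).round(1))
E
python3 st.py .629 .062 .23
```

```text
t 2.15 tcp [0.306  0.4326 0.2312] zyaw -26.97 down [-1.e-04 -6.e-04 -1.e+00] q [ 0.744  0.4    1.67  -0.     1.072  1.215] F [0.83 0.8  0.34] T [ 0.02  0.01 -0.02] gap 85.06599727505164
delta tool mm [   1.4 -183.8  455.9]
```

Emit:
{"api": "move_arm", "payload": {"deltas": [85,0,-13,34,0,0,0,85,0,-13,34,0,0,0,85,0,-13,34,0,0,0,85,0,-13,34,0,0,0,85,0,-13,34,0,0,0,85,0,-13,34,0,0,0,85,0,-13,34,0,0,0,85,0,-13,34,0,0,0,85,0,-13,34,0,0,0,85,0,-13,34,0,0,0]}}

```text
t: 3.15
tcp_pos: [0.5488, 0.1617, 0.2312]
tool_rot: [0.165, 0.688, -0.165, 0.687]
force: [0.3, 0.7, -1.3]
finger_gap: 0.996
```

Emit:
{"api": "move_arm", "payload": {"deltas": [85,0,-13,34,0,0,0,85,0,-13,34,0,0,0,85,0,-13,20,0,0,0,85,0,-5,4,0,0,0,85,0,0,0,0,0,0,85,0,0,0,0,0,0]}}

```text
t: 3.75
tcp_pos: [0.609, 0.0833, 0.2311]
tool_rot: [0.166, 0.688, -0.165, 0.687]
force: [-0.2, -0.3, -0.3]
finger_gap: 0.995
```

```bash
python3 st.py .629 .062 .165; python3 - <<'E'
from station import viewer
import cv2,pickle
for n in ["wrist","top"]:
    s=viewer.snapshot(n); pickle.dump(s,open(f"{n}1.pkl","wb")); cv2.imwrite(f"pics/{n}1.png",s["image"][:,:,::-1])
E
```

```text
t 3.75 tcp [0.609  0.0833 0.2311] zyaw -27.08 down [-1.7e-03  6.0e-04 -1.0e+00] q [-4.600e-02  5.140e-01  1.459e+00  1.000e-03  1.170e+00  4.260e-01] F [-0.15 -0.34 -0.33] T [ 0.07 -0.01 -0.02] gap 84.96389745988816
delta tool mm [66.  -9.8 27.6]
```

View pics/wrist1.png

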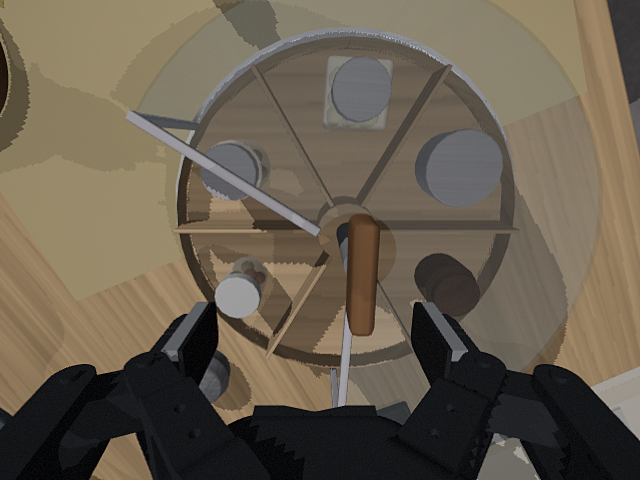

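The wrist view shows the handle vertical in the image at (363,275), parallel to the finger pads. The square jar at (360,90) has its sides nearly parallel to the radial direction. I'll cross-check the handle position with this camera.

```bash
python3 - <<'E'
from h import *
w=load("wrist1")
hsv=cv2.cvtColor(w["image"],cv2.COLOR_RGB2HSV)
m=cv2.inRange(hsv,(5,140,60),(14,255,255)); m[:,:335]=0;m[:,390:]=0;m[:200]=0;m[345:]=0
m=cv2.morphologyEx(m,cv2.MORPH_OPEN,np.ones((3,3)))
ys,xs=np.nonzero(m);print(xs.min(),xs.max(),ys.min(),ys.max());C=cloud(w)
Q=C[ys,xs];k=Q[:,2]>.187;Q=Q[k];print(k.sum(),Q[:,2].mean(),cv2.minAreaRect((Q[:,:2]*1000).astype(np.float32)))
W=plane(w,np.c_[xs,ys][k],.192);print(cv2.minAreaRect((W[:,:2]*1000).astype(np.float32)))
E
```

```text
Traceback (most recent call last):
ValueError: zero-size array to reduction operation minimum which has no identity
```

```bash
python3 - <<'E'
from h import *
w=load("wrist1")
hsv=cv2.cvtColor(w["image"],cv2.COLOR_RGB2HSV);print(hsv[240,365],hsv[300,360])
C=cloud(w);k=(C[...,2]>.186)&(C[...,2]<.2);k[:,:330]=0;k[:,400:]=0;k[:200]=0;k[345:]=0
ys,xs=np.nonzero(k);Q=C[ys,xs];print(k.sum(),Q[:,2].mean(),cv2.minAreaRect((Q[:,:2]*1000).astype(np.float32)))
W=plane(w,np.c_[xs,ys],.192);print(cv2.minAreaRect((W[:,:2]*1000).astype(np.float32)))
E
```

```text
[ 13 132 104] [ 14 135 113]
2936 0.19062099730830026 ((632.3329467773438, 65.24513244628906), (73.35879516601562, 16.099512100219727), 62.961708068847656)
((632.2128295898438, 66.88673400878906), (72.67579650878906, 15.712448120117188), 62.932865142822266)
```

Emit:
{"api": "move_arm", "payload": {"deltas": [85,0,-4,14,0,0,0,85,0,-4,14,0,0,0,85,0,0,0,0,0,0,85,0,0,0,0,0,0]}}

```text
t: 4.25
tcp_pos: [0.6319, 0.0623, 0.2311]
tool_rot: [0.166, 0.687, -0.166, 0.687]
force: [-0.4, -0.2, 0.3]
finger_gap: 0.997
```

```bash
python3 st.py .6305 .0633 .163
```

```text
t 4.25 tcp [0.6319 0.0623 0.2311] zyaw -27.19 down [-3.e-04  2.e-04 -1.e+00] q [-0.078  0.542  1.406  0.     1.194  0.397] F [-0.44 -0.18  0.27] T [ 0.02 -0.01 -0.04] gap 85.10290793516401
delta tool mm [68.1  0.2 -1.7]
```

Emit:
{"api": "move_arm", "payload": {"deltas": [85,12,0,-1.5,0,0,0,85,16,0,0,0,0,0,85,16,0,0,0,0,0,85,14,0,0,0,0,0,85,10,0,0,0,0,0,85,0,0,0,0,0,0]}}

```text
t: 4.85
tcp_pos: [0.6288, 0.0637, 0.1612]
tool_rot: [0.166, 0.689, -0.166, 0.686]
force: [0.3, -0.5, 0.8]
finger_gap: 0.994
```

Emit:
{"api": "move_arm", "payload": {"deltas": [40,0,0,0,0,0,0,24,0,0,0,0,0,0,18,0,0,0,0,0,0,12,0,0,0,0,0,0,12,0,0,0,0,0,0,12,0,0,0,0,0,0], "force": 20}}

```text
t: 5.45
tcp_pos: [0.6318, 0.0628, 0.1641]
tool_rot: [0.166, 0.686, -0.166, 0.689]
force: [3.8, -2.0, 0.6]
finger_gap: 0.182
```

```bash
python3 st.py .6305 .0633 .163
```

```text
t 5.45 tcp [0.6318 0.0628 0.1641] zyaw -27.14 down [ 0.0038 -0.001  -1.    ] q [-7.600e-02  6.170e-01  1.472e+00 -1.000e-03  1.049e+00  3.980e-01] F [ 3.77 -2.01  0.58] T [-0.19 -0.28 -0.  ] gap 15.535431094426258
delta tool mm [ 1.1 -0.2 -1.4]
```

Gripped at about 16 mm, with only 4 N of side force. Turning the first 50°.

Emit:
{"api": "move_arm", "payload": {"deltas": [12,0,0,1,-2,0,0,12,0,0,0,-4,0,0,12,0,0,0,-5,0,0,12,0,0,0,-6,0,0,12,0,0,0,-6,0,0,12,0,0,0,-6,0,0,12,0,0,0,-6,0,0,12,0,0,0,-6,0,0,12,0,0,0,-5,0,0,12,0,0,0,-4,0,0]}}

```text
t: 6.45
tcp_pos: [0.6328, 0.0627, 0.1641]
tool_rot: [-0.141, 0.692, 0.141, 0.694]
force: [4.2, -1.1, 1.1]
finger_gap: 0.184
```

```bash
python3 st.py .6305 .0633 .163
```

```text
t 6.45 tcp [0.6328 0.0627 0.1641] zyaw 23.01 down [ 3.9e-03 -2.0e-04 -1.0e+00] q [-0.077  0.618  1.469  0.     1.051 -0.478] F [ 4.21 -1.11  1.14] T [-0.13 -0.29 -0.27] gap 15.697583398948977
delta tool mm [ 1.1  1.4 -1.9]
```

Emit:
{"api": "move_arm", "payload": {"deltas": [12,0,0,1,-3,0,0,12,0,0,0,-5,0,0,12,0,0,0,-6,0,0,12,0,0,0,-6,0,0,12,0,0,0,-6,0,0,12,0,0,0,-6,0,0,12,0,0,0,-6,0,0,12,0,0,0,-6,0,0,12,0,0,0,-6,0,0,12,0,0,0,-6,0,0]}}

```text
t: 7.45
tcp_pos: [0.6335, 0.0636, 0.1641]
tool_rot: [-0.451, 0.544, 0.45, 0.546]
force: [4.1, 0.4, 1.5]
finger_gap: 0.182
```

Emit:
{"api": "move_arm", "payload": {"deltas": [12,0,0,0,-5,0,0,12,0,0,0,-4,0,0,12,0,0,0,-2,0,0,12,0,0,0,0,0,0,12,0,0,0,0,0,0]}}

```text
t: 7.95
tcp_pos: [0.6335, 0.0638, 0.1641]
tool_rot: [-0.5, 0.5, 0.498, 0.502]
force: [5.0, 2.3, 2.1]
finger_gap: 0.183
```

```bash
python3 st.py .6305 .0633 .163;python3 - <<'E'
from station import viewer
import cv2,pickle
for n in ["side","top"]:
    s=viewer.snapshot(n); pickle.dump(s,open(f"{n}2.pkl","wb")); cv2.imwrite(f"pics/{n}2.png",s["image"][:,:,::-1])
E
```

```text
t 7.95 tcp [0.6335 0.0638 0.1641] zyaw 89.8 down [ 3.6e-03  7.0e-04 -1.0e+00] q [-7.500e-02  6.190e-01  1.467e+00  1.000e-03  1.052e+00 -1.643e+00] F [5.02 2.35 2.09] T [ 0.26 -0.5   0.09] gap 15.608922354908447
delta tool mm [ 1.1  3.  -0.5]
```

View pics/top2.png

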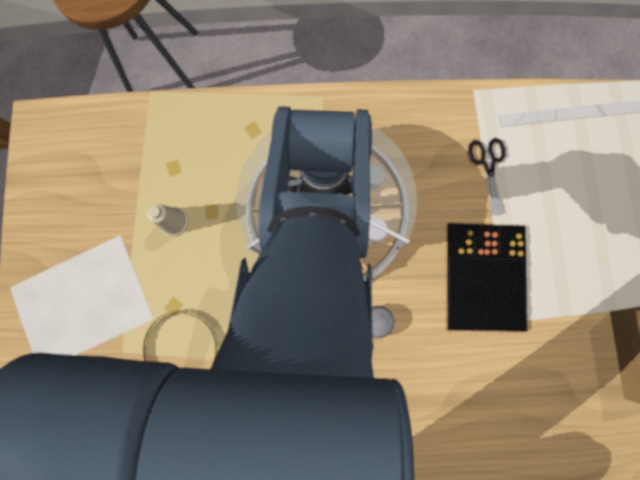

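View pics/side2.png

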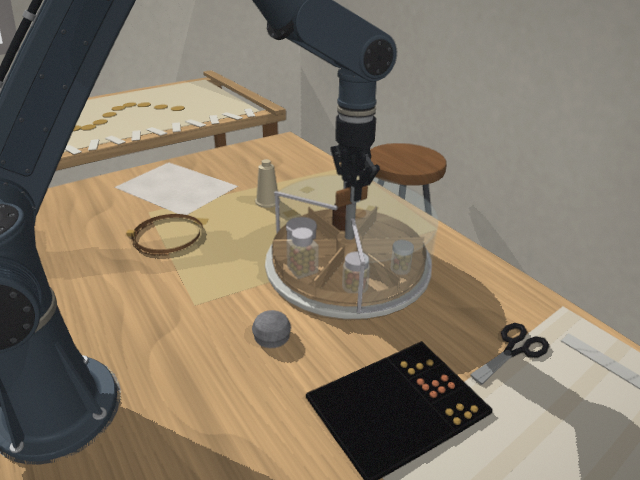

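The side view shows the square jar in the open front at (302,250). I'll release the handle, rise and move over the jar.

Emit:
{"api": "move_arm", "payload": {"deltas": [40,0,0,0,0,0,0,85,0,0,0,0,0,0,85,0,0,0,0,0,0,85,0,0,0,0,0,0,85,-15,0,0,0,0,0,85,-25,0,0,0,0,0,85,-25,0,0,0,0,0,85,0,10,0,0,0,0,85,0,20,0,0,0,0,85,0,25,0,0,0,0]}}

```text
t: 9.05
tcp_pos: [0.5757, 0.0634, 0.2274]
tool_rot: [-0.499, 0.501, 0.5, 0.5]
force: [-0.2, 0.2, -0.1]
finger_gap: 0.992
```

Emit:
{"api": "move_arm", "payload": {"deltas": [85,0,25,0,0,0,0,85,0,25,0,0,0,0,85,0,12,0,0,0,0,85,0,5,0,0,0,0,85,0,0,0,0,0,0,85,0,0,0,0,0,0]}}

```text
t: 9.65
tcp_pos: [0.5113, 0.0635, 0.2284]
tool_rot: [-0.5, 0.5, 0.499, 0.501]
force: [-0.1, 0.2, -0.2]
finger_gap: 0.993
```

```bash
python3 st.py .512 .063 .08;python3 - <<'E'
from station import viewer
import cv2,pickle
for n in ["wrist","side"]:
    s=viewer.snapshot(n); pickle.dump(s,open(f"{n}3.pkl","wb")); cv2.imwrite(f"pics/{n}3.png",s["image"][:,:,::-1])
E
```

```text
t 9.65 tcp [0.5113 0.0635 0.2284] zyaw 89.85 down [ 1.5e-03 -1.0e-04 -1.0e+00] q [-0.094  0.384  1.71   0.     1.047 -1.662] F [-0.09  0.16 -0.24] T [-0.04  0.01 -0.04] gap 84.76955168641051
delta tool mm [148.4  -0.5  -0.5]
```

View pics/wrist3.png

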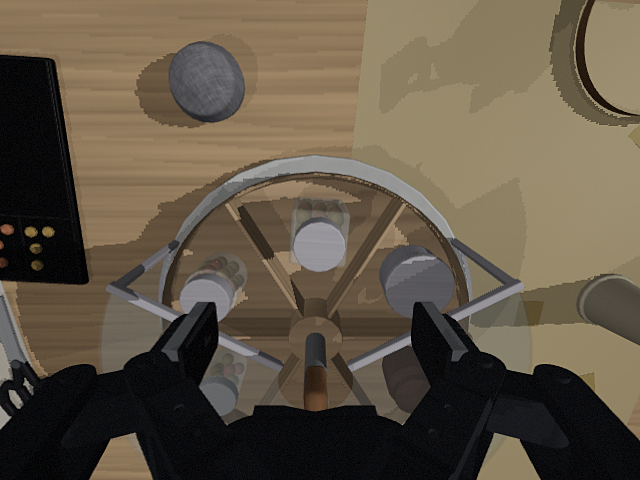

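View pics/side3.png

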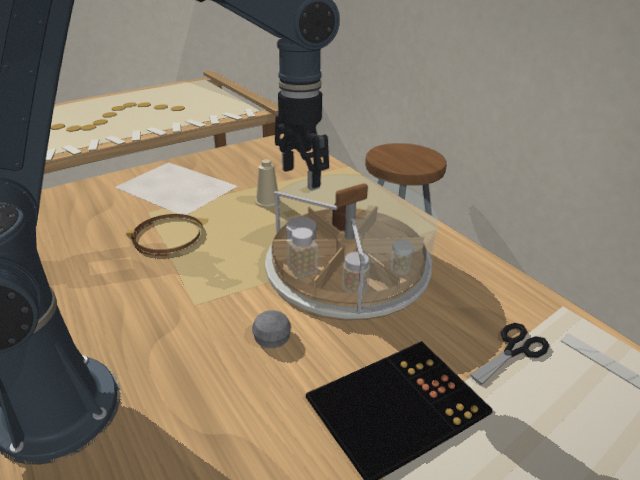

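The wrist view shows the jar cap at (319,245). The jar is square on and centred between the dividers at (235,205) and (400,205), with the hood corners at (110,288) and (520,285). Now I'll measure it.

```bash
python3 - <<'E'
from h import *
w=load("wrist3");s=load("side3")
c=w["image"][180:290,250:400,::-1];cv2.imwrite("pics/w3z.png",cv2.resize(c,None,fx=5,fy=5,interpolation=cv2.INTER_CUBIC))
c=s["image"][210:300,260:350,::-1];cv2.imwrite("pics/s3z.png",cv2.resize(c,None,fx=6,fy=6,interpolation=cv2.INTER_CUBIC))
C=cloud(w);P=C.reshape(-1,3);m=(P[:,2]>.116)&(P[:,2]<.127)&(np.hypot(P[:,0]-.512,P[:,1]-.063)<.04)
Q=P[m];print(m.sum(),Q.mean(0),cv2.minEnclosingCircle((Q[:,:2]*1000).astype(np.float32)))
D=cloud(s);P=D.reshape(-1,3);m=(P[:,2]>.117)&(P[:,2]<.127)&(np.hypot(P[:,0]-.512,P[:,1]-.063)<.04)
Q=P[m];print(m.sum(),Q.mean(0),cv2.minEnclosingCircle((Q[:,:2]*1000).astype(np.float32)))
a=plane(w,[[110,288],[520,285]],.14);print(a);d=a[1]-a[0];print("open yaw",np.degrees(np.arctan2(-d[0],d[1])))
print("dividers",plane(w,[[228,205],[403,205]],.07))
E
```

```text
2104 [0.51520127 0.06809995 0.12148051] ((516.2256469726562, 68.181640625), 20.85407829284668)
213 [0.51290766 0.06336073 0.12064588] ((514.0394897460938, 65.41858673095703), 21.876741409301758)
[[ 0.54198193 -0.08921146  0.14      ]
 [ 0.54023856  0.21896505  0.14      ]]
open yaw 0.3241202058343705
dividers [[ 0.49214703 -0.0138813   0.07      ]
 [ 0.49247402  0.14535976  0.07      ]]
```

View pics/w3z.png

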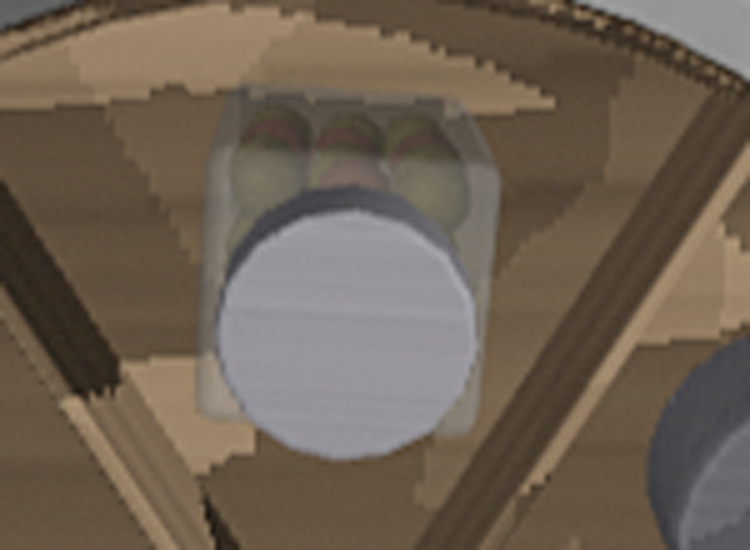

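View pics/s3z.png

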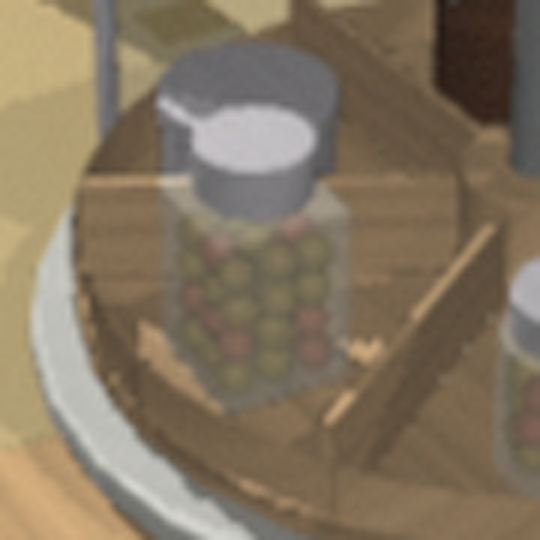

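```bash
python3 - <<'E'
from h import *
w=load("wrist3")
z=np.array([[212,155],[497,175],[475,432],[198,415]])/5+[250,180]
p=plane(w,z,.100)
print(p)
for i in range(4):
    d=p[(i+1)%4]-p[i];print(np.hypot(*d[:2]),np.degrees(np.arctan2(d[1],d[0])))
print(p.mean(0))
E
```

```text
[[0.49161068 0.04656029 0.1       ]
 [0.49507032 0.09361508 0.1       ]
 [0.5405268  0.09112573 0.1       ]
 [0.53727646 0.04317015 0.1       ]]
0.04718180298815642 85.79497610024836
0.04552459951294605 -3.1345864037444637
0.048065602794877586 -93.87747544518729
0.04579144620827803 175.75425684594202
[0.51612107 0.06861781 0.1       ]
```

Jar yaw is −4°, centred near (0.515, 0.066). I'll turn the jaws to match and descend with a check partway.

Emit:
{"api": "move_arm", "payload": {"deltas": [85,5,-3.5,2.5,4,0,0,85,20,0,0,0,0,0,85,25,0,0,0,0,0,85,20,0,0,0,0,0,85,10,0,0,0,0,0,85,0,0,0,0,0,0,85,0,0,0,0,0,0]}}

```text
t: 10.45
tcp_pos: [0.5143, 0.0661, 0.1486]
tool_rot: [-0.482, 0.518, 0.481, 0.518]
force: [-0.3, -0.1, 0.8]
finger_gap: 0.996
```

```bash
python3 st.py .515 .066 .061;python3 - <<'E'
from station import viewer
import cv2,pickle
for n in ["wrist","side"]:
    s=viewer.snapshot(n); pickle.dump(s,open(f"{n}4.pkl","wb")); cv2.imwrite(f"pics/{n}4.png",s["image"][:,:,::-1])
E
```

```text
t 10.45 tcp [0.5143 0.0661 0.1486] zyaw 85.86 down [ 9.e-04 -1.e-04 -1.e+00] q [-0.088  0.507  1.779  0.     0.855 -1.586] F [-0.34 -0.09  0.84] T [-0.   -0.    0.07] gap 85.09545049912808
delta tool mm [87.6 -0.6 -0.1]
```

View pics/wrist4.png

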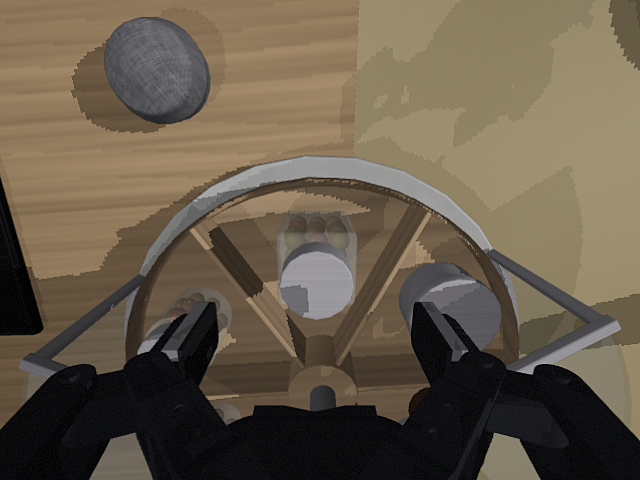

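View pics/side4.png

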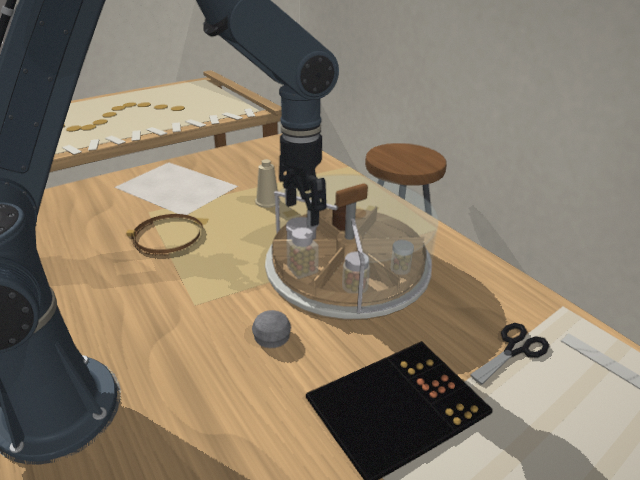

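Emit:
{"api": "move_arm", "payload": {"deltas": [85,10,-0.5,0,0,0,0,85,18,0,0,0,0,0,85,18,0,0,0,0,0,85,18,0,0,0,0,0,85,14,0,0,0,0,0,85,8,0,0,0,0,0,85,0,0,0,0,0,0,85,0,0,0,0,0,0]}}

```text
t: 11.35
tcp_pos: [0.5144, 0.0661, 0.0626]
tool_rot: [-0.482, 0.518, 0.481, 0.518]
force: [-0.9, 0.5, 0.0]
finger_gap: 0.991
```

```bash
python3 st.py .515 .066 .061
```

```text
t 11.35 tcp [0.5144 0.0661 0.0626] zyaw 85.86 down [ 7.e-04 -1.e-04 -1.e+00] q [-0.088  0.657  1.832  0.     0.652 -1.586] F [-0.89  0.51  0.02] T [ 0.01  0.03 -0.02] gap 84.59769491196369
delta tool mm [ 1.6 -0.6 -0.1]
```

Nothing touched. Now I close slowly at moderate force.

Emit:
{"api": "move_arm", "payload": {"deltas": [75,0,0,0,0,0,0,66,0,0,0,0,0,0,60,0,0,0,0,0,0,55,0,0,0,0,0,0,51,0,0,0,0,0,0,48,0,0,0,0,0,0,45,0,0,0,0,0,0,45,0,0,0,0,0,0,45,0,0,0,0,0,0], "force": 30}}

```text
t: 12.25
tcp_pos: [0.5142, 0.0661, 0.0626]
tool_rot: [-0.482, 0.518, 0.481, 0.518]
force: [-0.3, 0.3, 4.8]
finger_gap: 0.584
```

```bash
python3 st.py .515 .066 .061
```

```text
t 12.25 tcp [0.5142 0.0661 0.0626] zyaw 85.86 down [ 5.e-04 -0.e+00 -1.e+00] q [-0.088  0.657  1.832  0.     0.652 -1.586] F [-0.27  0.29  4.81] T [0.05 0.09 0.06] gap 49.87437126324825
delta tool mm [ 1.6 -0.8 -0.1]
```

Grasped: the gap is 49.9 mm, which matches the 50 mm body. I'll lift gently, straight up.

Emit:
{"api": "move_arm", "payload": {"deltas": [45,-3,0,0,0,0,0,45,-6,0,0,0,0,0,45,-8,0,0,0,0,0,45,-10,0,0,0,0,0,45,-12,0,0,0,0,0,45,-14,0,0,0,0,0,45,-14,0,0,0,0,0,45,-10,0,0,0,0,0,45,-5,0,0,0,0,0,45,0,0,0,0,0,0], "force": 30}}

```text
t: 13.25
tcp_pos: [0.5145, 0.0661, 0.1452]
tool_rot: [-0.482, 0.517, 0.481, 0.518]
force: [0.4, -1.4, -1.8]
finger_gap: 0.582
```

```bash
python3 st.py .515 .066 .144;python3 - <<'E'
from station import viewer
import cv2,pickle
for n in ["side"]:
    s=viewer.snapshot(n); pickle.dump(s,open(f"{n}5.pkl","wb")); cv2.imwrite(f"pics/{n}5.png",s["image"][:,:,::-1])
E
```

```text
t 13.25 tcp [0.5145 0.0661 0.1452] zyaw 85.86 down [ 1.9e-03 -2.0e-04 -1.0e+00] q [-0.088  0.512  1.782  0.     0.845 -1.586] F [ 0.38 -1.42 -1.81] T [ 0.01  0.05 -0.01] gap 49.71155755966068
delta tool mm [ 1.3 -0.5 -0.1]
```

View pics/side5.png

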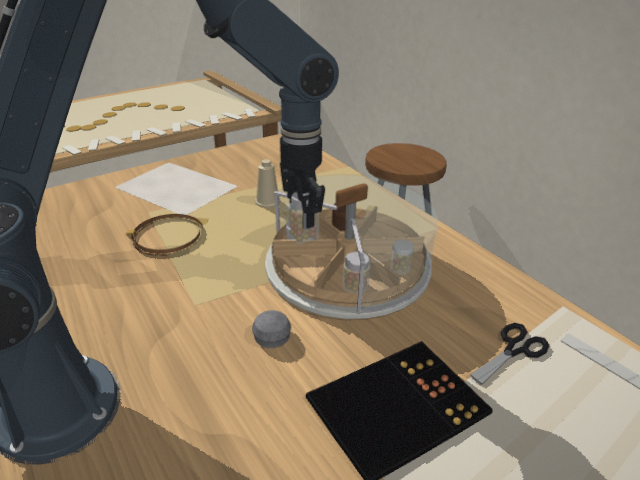

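The jar hangs upright from the fingers, clear of the tray at about (298,215). Now I carry it out of the front and across to the board.

Emit:
{"api": "move_arm", "payload": {"deltas": [45,0,5,0,0,0,0,45,0,12,0,0,0,0,45,0,14,-3,0,0,0,45,0,12,-8,0,0,0,45,0,8,-14,0,0,0,45,0,5,-20,0,0,0,45,0,0,-25,0,0,0,45,0,0,-28,0,0,0,45,0,0,-30,0,0,0,45,0,0,-30,0,0,0]}}

```text
t: 14.3
tcp_pos: [0.4451, -0.0877, 0.1439]
tool_rot: [-0.481, 0.518, 0.482, 0.517]
force: [0.2, 0.0, -1.6]
finger_gap: 0.581
```

Emit:
{"api": "move_arm", "payload": {"deltas": [45,0,0,-30,0,0,0,45,0,0,-30,0,0,0,45,0,0,-30,0,0,0,45,0,0,-28,0,0,0,45,0,0,-25,0,0,0,45,0,0,-20,0,0,0,45,0,0,-15,0,0,0,45,0,0,-10,0,0,0,45,0,0,-5,0,0,0,45,0,0,0,0,0,0]}}

```text
t: 15.3
tcp_pos: [0.4327, -0.2798, 0.1442]
tool_rot: [-0.481, 0.518, 0.482, 0.518]
force: [1.1, 0.6, -1.7]
finger_gap: 0.579
```

```bash
python3 st.py .433 -.286 .0446;python3 - <<'E'
from station import viewer
import cv2,pickle
for n in ["side","top"]:
    s=viewer.snapshot(n); pickle.dump(s,open(f"{n}6.pkl","wb")); cv2.imwrite(f"pics/{n}6.png",s["image"][:,:,::-1])
E
```

```text
t 15.3 tcp [ 0.4327 -0.2798  0.1442] zyaw 85.85 down [-3.e-04  4.e-04 -1.e+00] q [-0.791  0.511  1.79   0.     0.841 -2.29 ] F [ 1.09  0.58 -1.67] T [0.03 0.   0.02] gap 49.47942581399374
delta tool mm [99.6 -0.8 -6.2]
```

View pics/side6.png

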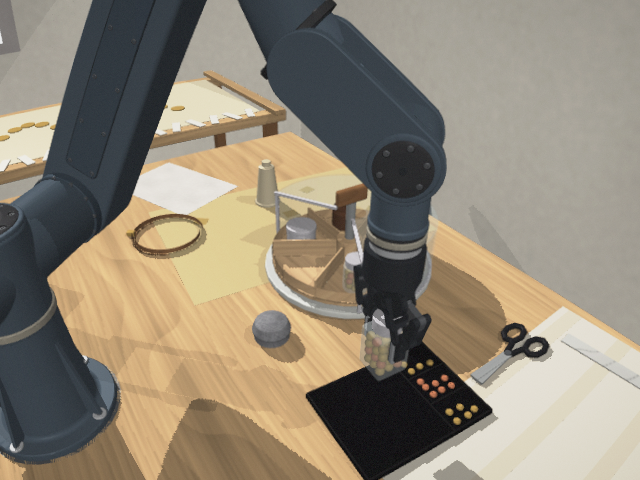

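View pics/top6.png

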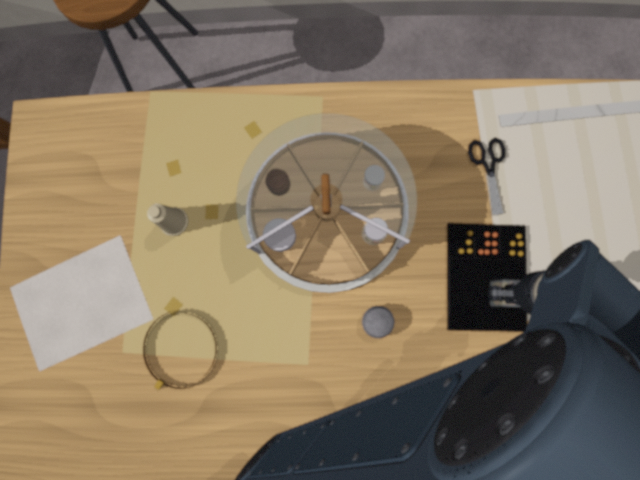

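```bash
python3 - <<'E'
from h import *
s=load("side6")
print(plane(s,[[307,397],[368,479],[492,410],[422,343]],.01).round(4))
a=np.radians(-4.1);ex=np.array([np.cos(a),np.sin(a),0]);ey=np.array([-ex[1],ex[0],0])
for zb in (.112,):
    c=np.array([.4327,-.2798,zb]); print(proj(s,[c+.025*(i*ex+j*ey) for i,j in((-1,1),(-1,-1),(1,-1))]).round(1))
c=s["image"][290:400,320:440,::-1];cv2.imwrite("pics/s6z.png",cv2.resize(c,None,fx=5,fy=5,interpolation=cv2.INTER_CUBIC))
E
```

```text
[[ 0.3574 -0.2023  0.01  ]
 [ 0.351  -0.368   0.01  ]
 [ 0.5843 -0.386   0.01  ]
 [ 0.5941 -0.2131  0.01  ]]
[[356.5 359. ]
 [376.3 382.5]
 [405.4 369. ]]
```

View pics/s6z.png

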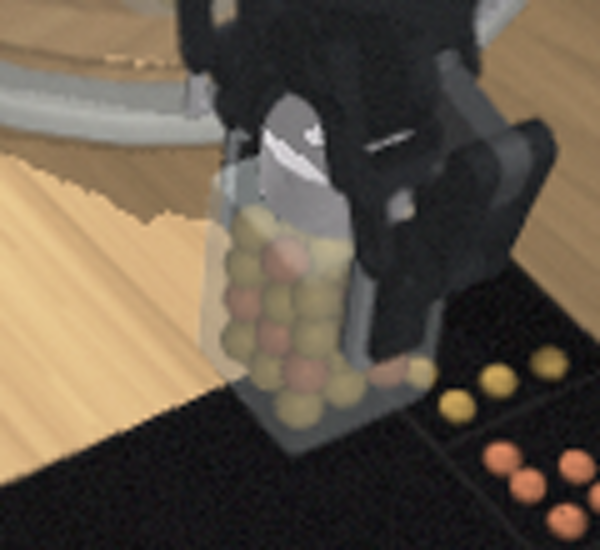

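The projected bottom corners match the image within about 3 px, so the jar hasn't slipped and the bottom is at about 0.112. Board estimates agree: plain half centre is about (0.432, −0.288). I'll descend to about 6 mm above it, then creep down.

Emit:
{"api": "move_arm", "payload": {"deltas": [45,5,0,-4,0,0,0,45,12,0,-4,0,0,0,45,18,0,0,0,0,0,45,18,0,0,0,0,0,45,16,0,0,0,0,0,45,12,0,0,0,0,0,45,8,0,0,0,0,0,45,4,0,0,0,0,0,45,1,0,0,0,0,0,45,0,0,0,0,0,0]}}

```text
t: 16.4
tcp_pos: [0.4325, -0.2881, 0.0505]
tool_rot: [-0.482, 0.518, 0.481, 0.518]
force: [0.6, -0.4, -2.2]
finger_gap: 0.583
```

Emit:
{"api": "move_arm", "payload": {"deltas": [45,0,0,0,0,0,0,45,1,0,0,0,0,0,45,1,0,0,0,0,0,45,1,0,0,0,0,0,45,1,0,0,0,0,0,45,0,0,0,0,0,0]}}

```text
t: 17.0
tcp_pos: [0.4322, -0.2878, 0.0462]
tool_rot: [-0.482, 0.518, 0.482, 0.518]
force: [0.9, -0.8, -1.7]
finger_gap: 0.584
```

```bash
python3 st.py .432 -.288 .0426
```

```text
t 17.0 tcp [ 0.4322 -0.2878  0.0462] zyaw 85.86 down [-2.e-04  2.e-04 -1.e+00] q [-0.803  0.688  1.836  0.     0.618 -2.301] F [ 0.87 -0.76 -1.7 ] T [ 0.02  0.05 -0.02] gap 49.84074941534582
delta tool mm [ 3.6  0.2 -0.2]
```

Emit:
{"api": "move_arm", "payload": {"deltas": [45,1,0,0,0,0,0,45,1,0,0,0,0,0,45,0.5,0,0,0,0,0,45,0,0,0,0,0,0]}}

```text
t: 17.4
tcp_pos: [0.4322, -0.2878, 0.0437]
tool_rot: [-0.482, 0.518, 0.482, 0.518]
force: [0.9, -0.5, -1.9]
finger_gap: 0.583
```

Emit:
{"api": "move_arm", "payload": {"deltas": [45,0.5,0,0,0,0,0,45,0.5,0,0,0,0,0,45,0,0,0,0,0,0]}}

```text
t: 17.7
tcp_pos: [0.4322, -0.2878, 0.0428]
tool_rot: [-0.482, 0.518, 0.482, 0.518]
force: [-0.1, 0.6, -2.8]
finger_gap: 0.58
```

Emit:
{"api": "move_arm", "payload": {"deltas": [45,0.5,0,0,0,0,0,45,0.5,0,0,0,0,0,45,0,0,0,0,0,0]}}

```text
t: 18.0
tcp_pos: [0.4323, -0.2879, 0.0426]
tool_rot: [-0.482, 0.518, 0.481, 0.518]
force: [-0.8, 0.5, 5.0]
finger_gap: 0.582
```

Contact felt: the vertical force went from −2.8 to +5 N at the expected height. Releasing.

Emit:
{"api": "move_arm", "payload": {"deltas": [52,0,0,0,0,0,0,56,0,0,0,0,0,0,62,0,0,0,0,0,0,70,0,0,0,0,0,0,78,0,0,0,0,0,0,85,0,0,0,0,0,0,85,0,0,0,0,0,0], "force": 20}}

```text
t: 18.7
tcp_pos: [0.4323, -0.2879, 0.0418]
tool_rot: [-0.482, 0.518, 0.482, 0.518]
force: [-0.3, 0.4, -0.4]
finger_gap: 0.996
```

```bash
python3 st.py .432 -.288 .0426;python3 - <<'E'
from station import viewer
import cv2,pickle
for n in ["side"]:
    s=viewer.snapshot(n); pickle.dump(s,open(f"{n}7.pkl","wb")); cv2.imwrite(f"pics/{n}7.png",s["image"][:,:,::-1])
E
```

```text
t 18.7 tcp [ 0.4323 -0.2879  0.0418] zyaw 85.86 down [-0.  0. -1.] q [-0.803  0.697  1.837 -0.     0.608 -2.301] F [-0.31  0.38 -0.45] T [-0.01 -0.01 -0.02] gap 85.10029523485463
delta tool mm [-0.8  0.2 -0.2]
```

View pics/side7.png

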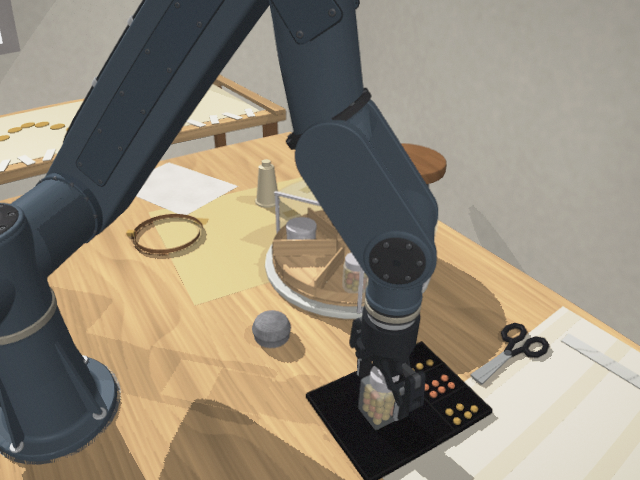

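The jar stands upright on the board at (378,400), with the fingers open and no contact force. Rising straight up, then moving aside.

Emit:
{"api": "move_arm", "payload": {"deltas": [85,-8,0,0,0,0,0,85,-15,0,0,0,0,0,85,-25,0,0,0,0,0,85,-30,0,0,0,0,0,85,-30,0,0,0,0,0,85,-30,0,0,0,0,0,85,-30,0,0,0,0,0,85,-10,0,-10,0,0,0,85,0,0,-25,0,0,0,85,0,0,-30,0,0,0]}}

```text
t: 19.75
tcp_pos: [0.4277, -0.3524, 0.2214]
tool_rot: [-0.483, 0.517, 0.482, 0.517]
force: [-0.2, 0.1, 0.8]
finger_gap: 0.997
```

Emit:
{"api": "move_arm", "payload": {"deltas": [85,0,0,-30,0,0,0,85,0,0,-30,0,0,0,85,0,0,-20,0,0,0,85,0,0,-5,0,0,0,85,0,0,0,0,0,0,85,0,0,0,0,0,0]}}

```text
t: 20.35
tcp_pos: [0.4212, -0.436, 0.2198]
tool_rot: [-0.481, 0.517, 0.482, 0.518]
force: [0.1, 1.8, 0.3]
finger_gap: 0.995
```

```bash
python3 st.py;python3 - <<'E'
from station import viewer
import cv2,pickle
for n in ["side","top"]:
    s=viewer.snapshot(n); pickle.dump(s,open(f"{n}8.pkl","wb")); cv2.imwrite(f"pics/{n}8.png",s["image"][:,:,::-1])
from h import *
C=cloud(s);P=C.reshape(-1,3);m=(P[:,2]>.096)&(P[:,2]<.107)&(np.hypot(P[:,0]-.432,P[:,1]+.288)<.05);Q=P[m];print(m.sum(),Q.mean(0) if m.sum() else 0)
E
```

```text
t 20.35 tcp [ 0.4212 -0.436   0.2198] zyaw 85.89 down [-6.0e-04  1.5e-03 -1.0e+00] q [-0.987  0.516  1.492  0.     1.135 -2.486] F [0.1  1.75 0.33] T [-0.01  0.01  0.03] gap 84.99861151145097
346 [ 0.43411096 -0.287294    0.10138746]
```

View pics/side8.png

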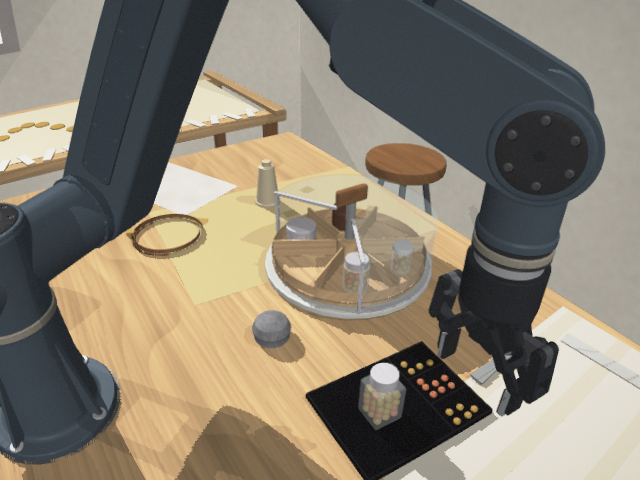

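View pics/top8.png

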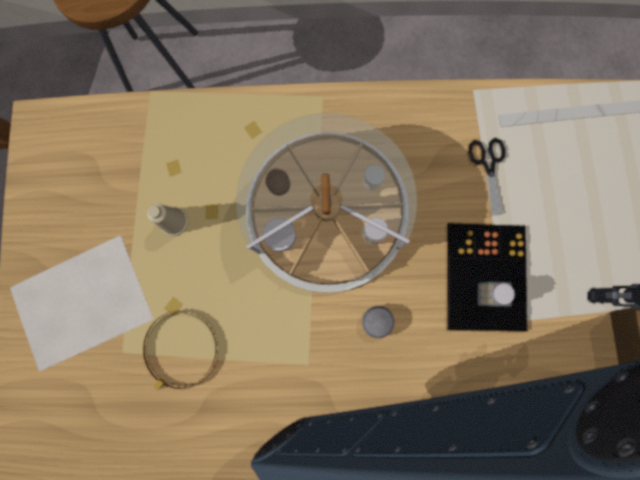

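The jar stands upright on the plain half. The cap centre is at (0.434, −0.287), height 0.101 m against 0.102 expected. The four other containers stand in their compartments, and the shears, pincushion, hoop and cone look unmoved.

```bash
python3 -c "
from station import job,manip
print(np:=manip.sense()['qd'].round(4)); print(job.sign_off())"
```

```text
[ 0.0015 -0.0002 -0.005   0.0013 -0.005  -0.0005]
the job is handed in; nothing more can be done
None
```

The square jar now stands upright on the plain half of the black bead board, and I've handed the job in at about 20 s on the robot's clock. I turned the carousel about 117° by its handle to bring the jar into the open front. Then I gripped it by its body, lifted it out, and set it down with about 5 N of contact.

**Last checks:**
- **Jar:** the cap centre is at (0.434, −0.287) m, within about 3 mm of the middle of the plain half. The cap top is at 0.101 m against an expected 0.102 m, so it is standing flat.
- **Everything else:** in the final pictures the other four containers stand in their compartments. The shears, pincushion, hoop and thread cone look unmoved.
- **Robot:** it is clear of everything with the gripper open, and the arm is essentially still.

**Disagreement:** the cameras differed by 2–5 mm on the handle and jar positions. I used values in between; only small side forces (about 5 N) showed on the handle, and the jar's grip width matched its 50 mm body.

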